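# Stopper the chilled carafe

## Task

The wine in the carafe leaning in the ice bucket has breathed long enough. Lift the loose steel cover off the carafe by its knob and set it down on the black bar mat, knob up; then take the cork stopper with the wooden head from the mat and put it into the carafe's neck, fully home with its collar down on the rim. Do not drop either of them, and do not knock over or push aside the tumbler on the mat or the wine bottle behind the bucket.

Things in the scene. Friction and masses are not known exactly. Their poses are not given: they have to be found in the camera images.
- bucket: Round steel ice bucket, 160 high, rim diameter 200, foot diameter 156, with a carry handle on each of its y sides (reaching 121 from its axis), full of ice; it does not move. Origin: centre of its underside, z up. The carafe leans out of it toward its -x side, which faces more or less to the robot.
- carafe_mouth (a point): Centre of the mouth of the green glass carafe, in the plane of its rim; the carafe is bedded firmly in the ice and leans 28 degrees from vertical. z points out of the neck along its axis. Rim: outer diameter 66; bore: diameter 51 at the rim, tapering evenly to 41 at 50 depth (a flared neck). The mouth is about 272 above the worktop.
- cover: Loose steel breather cover, a flat round lid that at the start sits in the carafe's mouth. Origin: centre of the underside of its spigot, z up through the knob. Spigot diameter 42 and 14 long; disc diameter 68, from z = 14 to 21; stem diameter 16; cylindrical knob diameter 28, from z = 31 to 58. In the mouth the disc rests on the rim, origin 14 inside the neck. 130 g.
- cover_knob (a point): Centre of the cover's knob, 46 above the cover's origin, where to grip; axes as the cover.
- bar_mat: Black rubber bar mat with small nubs, 200 (x) by 280 (y); things stand on the nubs, 10 above the worktop (edge lip 12), fixed to the worktop. Origin: centre of its underside, z up. The stopper and the tumbler stand on its far half (+x); the near half is clear.
- stopper: Tapered stopper, 102 long, standing on its narrow end on the mat. Origin: centre of the narrow end, z to the head. Cork plug: diameter 36 at z = 3 to 47 at z = 50; steel collar diameter 62, z = 50 to 55; wooden head diameter 40, z = 64 to 92, rounded off to 102. Seated, the collar rests on the carafe's rim, the origin 50 inside the neck; radial play 2. 160 g.
- stopper_head (a point): Point on the stopper's axis at the middle of the head, 78 above the stopper's origin, where to grip; axes as the stopper.
- tumbler: Clear glass tumbler upside down on the mat beside the stopper, diameter 68, 88 high; bystander. Origin: centre of its underside.
- wine_bottle: Violet wine bottle behind the ice bucket, diameter 75, 297 high; bystander. Origin: centre of its underside.
Things that resemble listed ones, but are neither listed nor needed, are in the scene too. What is shaped like the cover but green is not meant. Leave any turquoise look-alike of the stopper alone.

How it is judged:
By the outcome, as a careful person would: the job done as asked, in the order asked, and still so for the second after the job is handed in, with the robot touching nothing.
It also fails if it takes over 56 s, if anything falls off the work surface, if the arm or the gripper's body presses on something with over 40 N, if the wrist force passes 120 N, or if a joint passes its speed limit or range.

## Robot

A 6-joint arm with a two-finger parallel gripper is mounted at the origin on a cart in front of the work surface, level with it; the furniture and walls round the work are solid. World frame = base frame: x ahead of the robot, y to its left, z up, the work surface at z = 0. Lengths are in m, angles in rad, forces in N, time in s.
With the tool pointing down it reaches from about 0.35 to 0.775 m from the base axis. Payload 5.5 kg.
Tool frame: the origin (TCP) lies on the centre line of the jaws, within the pads' length; the fingertips stand 11 mm ahead of it and the grasp point (between the pads) lies 8 mm behind it; z points along the fingers, y is the line along which they close (so a half turn about z gives the same grasp; the last joint's range is limited). The gripper opens to 85 mm and grips with 20 to 120 N. Pads are 22 mm wide; open, the fingers measure 114 mm over their backs; the gripper's body (76 mm by 85 mm) begins 54 mm behind the grasp point. The pads swing forward as they close: fully open they stand 13 mm farther back than shut.
Start: joints at [1.13, 0.313, 0.046, 1.304, 0, 1.431], TCP at [0.17, 0.549, 0.207] pointing down, gripper open.
Joint ranges: [-2.76, 2.76], [-0.86, 1.69], [-1.03, 1.26], [-2.2, 2.34], [-1.47, 1.5], [-3.14, 3.14]. Speed limits (rad/s): [2.57, 2.57, 3.14, 3.14, 3.14, 3.14].

## Interface

Orientations are given as a unit quaternion [w, x, y, z].
In Python, from workcell import env, viewer, order, models gives the robot as it stands.
- The arm moves only by the tool drive_tool, never from a script. Its argument "series" is a list that holds one entry, the list of rows, each a list of 6 numbers: the shift along the tool's x, y, z each as a share of 120 mm, from -1 to 1, then the turn, a rotation vector about the tool's x, y, z each as a share of 180 degrees, from -1 to 1. A call has 1 to 20 rows; each row shifts and turns the commanded pose from where the row before left it, along the tool's axes as they then stand; what a row does not reach is not made up. A row lasts 1/8 s, in which the tool goes at most 62.5 mm and 10.7 degrees, less where a joint would pass 70% of its speed; a pose out of reach is approached as far as the arm can. A call with a number of a shift or a turn outside -1 to 1 is refused whole. A call with a gripper value outside its range is refused whole. "jaw" is the opening, from -1 (shut) to 1 (fully open), set as the call begins (left out, the last holds). The fingers move at their own pace and stop on an object; "grip_force" is the grip in N (left out, the last holds). Time passes only in rows, so rows that do not move let the fingers close. It gives the time, the measured TCP pose, the force, the opening and the grip force at its end, in the units of the state.
- env.get_state(): the state, without advancing time (a new reading comes with each control period).
- viewer.read_camera(name): name is "scene" or "side" or "wrist"; returns the picture (384x512x3 uint8, red, green, blue); there is no depth.
- viewer.camera_info(name): a dict with "intrinsics" (3x3 intrinsics, pixels), "R" (3x3) and "t" (3): a world point X has camera coordinates R X + t; the wrist camera has in their place "T_tool_cam" (4x4, takes a point from camera to tool coordinates, whose origin is the TCP and whose axes are the flange's). Camera axes: x right, y down, z forward; pixel columns grow to the right and rows downward; lengths in m; the calibration is good to about 2 mm. The wrist camera is an equidistant fisheye: a pixel r from the principal point sees the ray r / f radians off the axis. A picture is of the moment at which its call begins: read the wrist's pose just before it. camera_info takes no time and is no camera call.
- order.hand_in(): hands the job in; it is judged then, once.
Trained networks look in the newest picture that a camera, given by its name, has taken for a name from the list of things; names that differ only in an ending like _2 or _b are one class to them, and where a whole thing is asked for, a point or a joint stands for the part that bears it (a point fixed in the world has none). Each returns a list of dicts, best first, with "score" (0 to 1); they miss things now and then, are a little off and sometimes report something else, mostly with a low value. They report only what shows in the picture. A call takes as long as a camera call. They do not tell look-alikes from the thing itself.
- models.silhouettes(label, camera): "region" (384x512 bool, what is visible of it) and "location" ([column, row] in pixels, amid what is visible of it).
The state is a dict: "clock": time; "joint_pos": joint angles; "qvel": joint speeds; "tau": joint torques, N m; "tcp_pos": TCP position; "orientation": TCP orientation; "wrist_force": force on the tool from outside, world axes, zero at the start; "ft_torque": the same for the moment, N m; "finger_gap": finger opening in m; "grip_force": force on a finger pad.
Only numpy, scipy, OpenCV 4.12 (cv2) and the standard library are available. Lean on these libraries where they do the work, as an engineer would, in place of code of your own. Each camera call takes 0.05 s, during which the arm holds its last target. There are 200 camera calls.

## Working session

There is one attempt and no reset: what is moved stays moved. The work goes in short steps, Python scripts to look and compute and a tool call to move; the robot and the scene stay as the last step left them, time stands still between calls to the robot, and variables do not carry over. Pictures are saved under pics/ and viewed, at most 10 in all, crops included, and the job is handed in when it is done.

Besides the shell and the picture viewer there is one more tool, called after "Request:" as name(argument=value, ...), one argument or row to a line, values as JSON. drive_tool: Moves the arm, as the interface text tells. Its arguments: {"type":"object","properties":{"series":{"type":"array"},"jaw":{"type":"number"},"grip_force":{"type":"number"}},"required":["series"]}

```bash
mkdir -p pics; ls
python3 - <<'E'
from workcell import env, viewer, order, models
import cv2, numpy as np
s=env.get_state(); print({k:np.round(v,3) for k,v in s.items()})
ims=[]
for c in ["scene","side","wrist"]:
    im=viewer.read_camera(c); cv2.imwrite(f"pics/{c}0.png",im[:,:,::-1]); ims.append(im)
    i=viewer.camera_info(c); print(c,{k:np.round(v,4).tolist() for k,v in i.items()})
    if c=="wrist": continue
    for l in ["cover","stopper","carafe_mouth","tumbler","wine_bottle","bucket","bar_mat"]:
        for d in models.silhouettes(l,c)[:4]:
            r=d["region"]; ys,xs=np.nonzero(r)
            print(c,l,round(d["score"],2),np.round(d["location"],1),r.sum(),xs.min(),xs.max(),ys.min(),ys.max(),im[r].mean(0).round() )
E
```

```text
pics
{'clock': np.float64(0.0), 'joint_pos': array([1.13 , 0.314, 0.045, 1.304, 0.   , 1.431]), 'qvel': array([-0.   ,  0.001, -0.001,  0.001,  0.003,  0.001]), 'tau': array([ 0.0000e+00, -4.8063e+01,  2.9853e+01,  1.9000e-02, -0.0000e+00,
       -0.0000e+00]), 'tcp_pos': array([0.17 , 0.549, 0.206]), 'orientation': array([-0.   ,  0.15 ,  0.989, -0.001]), 'wrist_force': array([-0.326, -0.863,  0.093]), 'ft_torque': array([ 0.017, -0.083, -0.012]), 'grip_force': np.float64(0.0), 'finger_gap': np.float64(0.085)}
scene {'intrinsics': [[472.5403, 0.0, 261.4364], [0.0, 472.5403, 187.877], [0.0, 0.0, 1.0]], 'R': [[0.5323, -0.8464, -0.0161], [-0.3304, -0.1901, -0.9245], [0.7795, 0.4974, -0.3808]], 't': [-0.3877, 0.3972, 1.1292]}
scene cover 0.75 [163.9 244.9] 256 154 173 233 252 [106. 150.  92.]
scene cover 0.51 [212.  197.8] 553 197 232 178 209 [72. 96. 69.]
scene stopper 0.72 [261.1 250.3] 445 252 270 235 268 [138. 108.  89.]
scene carafe_mouth 0.56 [213.6 198.9] 573 196 232 179 209 [74. 97. 70.]
scene tumbler 0.63 [312.2 266.4] 746 298 321 247 283 [177. 162. 142.]
scene wine_bottle 0.79
[... 686 characters left out ...]
36 [210.6 285.3] 6123 174 269 229 339 [41. 38. 32.]
side carafe_mouth 0.64 [221.1 155.5] 1153 195 248 131 177 [49. 87. 48.]
side tumbler 0.61 [238.7 292. ] 801 229 255 273 310 [118. 112.  91.]
side wine_bottle 0.91 [310.5 161.9] 1309 294 323 122 202 [34. 27. 39.]
side bucket 0.89 [240.2 169.8] 4570 195 275 131 211 [117. 124.  97.]
side bucket 0.57 [240.1 291.3] 822 228 255 274 310 [117. 110.  90.]
side bar_mat 0.9 [212.7 284.4] 6176 174 268 229 339 [43. 39. 33.]
wrist {'intrinsics': [[297.3186, 0.0, 261.23], [0.0, 297.3186, 191.7057], [0.0, 0.0, 1.0]], 'T_tool_cam': [[0.0006, -0.9511, -0.3089, 0.0784], [1.0, 0.0008, -0.0004, 0.0003], [0.0007, -0.3089, 0.9511, -0.1679], [0.0, 0.0, 0.0, 1.0]]}
```

Run:
```python
import cv2, numpy as np
a=cv2.imread("pics/scene0.png")[120:330,120:400]; b=cv2.imread("pics/side0.png")[100:350,150:350]
cv2.imwrite("pics/c_scene.png",cv2.resize(a,None,fx=2.8,fy=2.8,interpolation=cv2.INTER_CUBIC))
cv2.imwrite("pics/c_side.png",cv2.resize(b,None,fx=2.4,fy=2.4,interpolation=cv2.INTER_CUBIC))
```

```text
(no output)
```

View pics/c_scene.png

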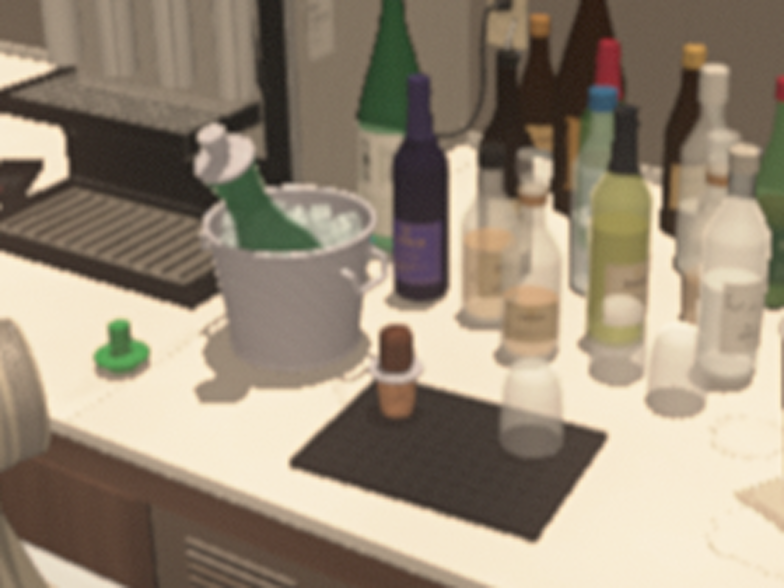

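View pics/c_side.png

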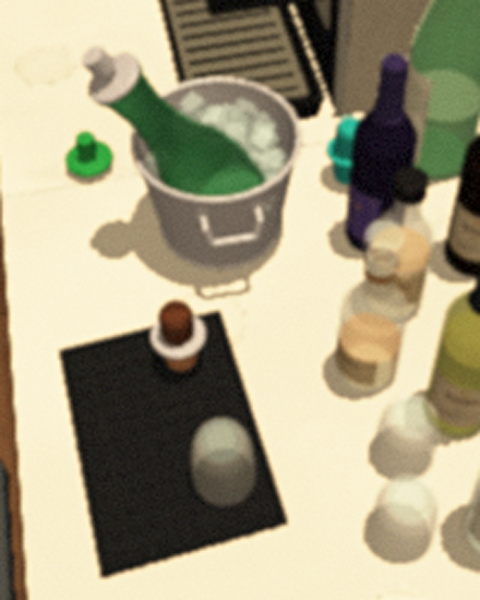

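The scene crop shows the steel cover at scene pixel ~(198,173), the brown-headed stopper on the mat at ~(261,250) and the tumbler at ~(310,265). The green cover and turquoise stopper are decoys. The side view agrees: knob ~(190,126), stopper ~(223,239).

```bash
cat > h.py <<'E'
import numpy as np, cv2
from scipy.optimize import minimize, least_squares
from scipy.spatial.transform import Rotation as Ro
from workcell import env, viewer, order, models
INFO={}
def tool():
    s=env.get_state(); q=s["orientation"]; return Ro.from_quat(np.r_[q[1:],q[0]]).as_matrix(), np.array(s["tcp_pos"])
def cam(name):
    i=viewer.camera_info(name); K=i["intrinsics"]
    if name!="wrist":
        R,t=np.array(i["R"]),np.array(i["t"])
        def p(X):
            c=np.atleast_2d(X)@R.T+t; return c[:,:2]/c[:,2:]*[K[0][0],K[1][1]]+[K[0][2],K[1][2]]
        return p
    Rt,pt=tool(); T=np.array(i["T_tool_cam"])
    def p(X):
        c=((np.atleast_2d(X)-pt)@Rt-T[:3,3])@T[:3,:3]
        n=np.linalg.norm(c[:,:2],axis=1); th=np.arctan2(n,c[:,2])
        return c[:,:2]*(th/np.maximum(n,1e-9))[:,None]*K[0][0]+[K[0][2],K[1][2]]
    return p
COVER=[(0,21),(14,21),(14,34),(21,34),(21,8),(31,8),(31,14),(58,14)]
COVER_VIS=COVER[2:]
STOP=[(3,18),(50,23.5),(50,31),(55,31),(55,12),(64,20),(92,20),(98,16),(102,8)]
TUMB=[(0,34),(88,30)]
HEAD=STOP[5:]
def axis(tilt,az): return np.array([np.sin(tilt)*np.cos(az),np.sin(tilt)*np.sin(az),np.cos(tilt)])
def render(p,prof,o,a,S=4):
    a=np.array(a)/np.linalg.norm(a); u=np.cross(a,[0.3,1,0.1]); u/=np.linalg.norm(u); v=np.cross(a,u)
    t=np.linspace(0,2*np.pi,40)[:,None]; m=np.zeros((384*S,512*S),np.uint8)
    rings=[p(o+a*z/1e3+(np.cos(t)*u+np.sin(t)*v)*r/1e3) for z,r in prof]
    for A,B in zip(rings,rings[1:]):
        h=cv2.convexHull(((np.r_[A,B]+.5)*S*16).round().astype(np.int32)); cv2.fillConvexPoly(m,h,1,shift=4)
    return cv2.resize(m.astype(np.float32),(512,384),interpolation=cv2.INTER_AREA)
E
python3 - <<'E'
from h import *
S=lambda x,y:[120+x/2.8-.5+.18,120+y/2.8-.5+.18]; D=lambda x,y:[150+x/2.4-.3,100+y/2.4-.3]
ps,pd=cam("scene"),cam("side")
# mat
sc=np.array([S(292,462),S(410,383),S(607,437),S(537,534)]); sd=np.array([D(62,352),D(220,312),D(286,523),D(103,576)])
c=np.array([[-.1,.14],[.1,.14],[.1,-.14],[-.1,-.14]])
def mat(q):
    R=np.array([[np.cos(q[2]),-np.sin(q[2])],[np.sin(q[2]),np.cos(q[2])]]); return np.c_[c@R.T+q[:2],np.full(4,.011)]
r=least_squares(lambda q:np.r_[(ps(mat(q))-sc).ravel(),(pd(mat(q))-sd).ravel()],[.5,-.1,0]); print("mat",r.x.round(4),r.fun.round(1))
# masks
from collections import defaultdict
def mask(l,c,k=0): return models.silhouettes(l,c)[k]["region"].astype(np.float32)
viewer.read_camera("scene");viewer.read_camera("side")
for l,prof,z in [("stopper",STOP,.010),("tumbler",TUMB,.010),("wine_bottle",[(0,37.5),(190,37.5),(230,15),(297,15)],0)]:
    ms=mask(l,"scene"),mask(l,"side")
    x0={"stopper":[.55,-.02],"tumbler":[.57,-.15],"wine_bottle":[.8,.2]}[l]
    # init from centroid
    def cen(m): y,x=np.nonzero(m>.5); return np.array([x.mean(),y.mean()])
    mid=prof[-1][0]/2e3
    for sel in ([0],[1],[0,1]):
        P=[(ps,pd)[k] for k in sel]; M=[ms[k] for k in sel]
        g=least_squares(lambda q:np.r_[tuple((p([q[0],q[1],z+mid])-cen(m))[0] for p,m in zip(P,M))],x0).x
        f=lambda q:sum(np.abs(render(p,prof,np.array([q[0],q[1],z]),[0,0,1])-m).sum()/m.sum() for p,m in zip(P,M))
        o=minimize(f,g,method="Nelder-Mead",options=dict(initial_simplex=[g,g+[.006,0],g+[0,.006]],xatol=1e-4))
        print(l,sel,g.round(4),o.x.round(4),round(o.fun,2))
# cover by hand picks: knob top centre, disc centre
pk=[(S(209,131),D(92,57)),(S(224,157),D(116,80))]
# knob top end = mouth+44 ; disc mid = mouth+3.5
def cv(q):
    a=axis(np.radians(28),q[3]); return np.r_[tuple(np.r_[(ps(q[:3]+a*d)-s)[0],(pd(q[:3]+a*d)-e)[0]] for d,(s,e) in zip((.044,.0035),pk))]
r=least_squares(cv,[.45,.2,.27,3.1],x_scale=[.1,.1,.1,1]); print("mouth",r.x.round(4),r.fun.round(1))
# bucket
m=mask("bucket","side"); cb=[]
f=lambda q:np.abs(render(pd,[(0,78),(160,100)],np.array([q[0],q[1],0]),[0,0,1])-m).sum()/m.sum()
o=minimize(f,[.6,.2],method="Nelder-Mead",options=dict(initial_simplex=[[.6,.2],[.65,.2],[.6,.25]])); print("bucket",o.x.round(3),o.fun)
E
```

```text
mat [ 0.49   -0.2252  0.0448] [ 0.6 -1.8 -7.4 -4.3  3.6 -1.2  1.3  0.8 -0.7 -1.3  1.6 -0.3  0.8  1.8
 -2.4  1. ]
stopper [0] [ 0.52   -0.1313] [ 0.5216 -0.1298] 0.07
stopper [1] [0.7817 0.1064] [0.7858 0.1057] 0.82
stopper [0, 1] [0.7422 0.0364] [0.7874 0.1056] 2.47
tumbler [0] [ 0.5335 -0.288 ] [ 0.543 -0.283] 0.15
tumbler [1] [ 0.541  -0.2922] [ 0.5409 -0.2869] 0.14
tumbler [0, 1] [ 0.539  -0.2896] [ 0.5411 -0.2855] 0.31
wine_bottle [0] [ 0.7558 -0.0206] [0.8039 0.0093] 0.04
wine_bottle [1] [0.796  0.0119] [0.7976 0.0068] 0.28
wine_bottle [0, 1] [0.792  0.0046] [0.798  0.0058] 0.34
mouth [0.5036 0.0737 0.269  3.0461] [ 1.   1.1 -0.  -1.2  0.8  1.  -0.8 -1. ]
bucket [0.608 0.071] 0.08913467824459076
```

```bash
cat >> h.py <<'E'
def frame(a,az):
    z=-np.array(a); y=np.array([np.sin(az),-np.cos(az),0]); return np.c_[np.cross(y,z),y,z]
def plan(p1,R1,n=None,start=None):
    R0,p0=start or tool(); w=Ro.from_matrix(R0.T@R1).as_rotvec()
    d=np.linalg.norm(np.array(p1)-p0)
    if n is None: n=int(np.ceil(max(d/.056,np.degrees(np.linalg.norm(w))/9.5,1)))
    w=w/n; S=sum(R0@Ro.from_rotvec(w*k).as_matrix() for k in range(n))
    sh=np.linalg.solve(S,np.array(p1)-p0)
    print("rows",n,"row",np.round(np.r_[sh/.12,w/np.pi],4).tolist())
    return R1,np.array(p1)
E
python3 - <<'E'
from h import *
az=3.05; a=axis(np.radians(28),az); m=np.array([.504,.074,.271])
plan(m+a*.125,frame(a,az))
E
```

```text
rows 11 row [-0.3032, -0.3041, -0.0713, -0.0015, -0.0141, -0.0059]
```

Request:
drive_tool(
  series=[
    [[-0.303, -0.304, -0.071, -0.0015, -0.014, -0.006], [-0.303, -0.304, -0.071, -0.0015, -0.014, -0.006], [-0.303, -0.304, -0.071, -0.0015, -0.014, -0.006], [-0.303, -0.304, -0.071, -0.0015, -0.014, -0.006], [-0.303, -0.304, -0.071, -0.0015, -0.014, -0.006], [-0.303, -0.304, -0.071, -0.0015, -0.014, -0.006], [-0.303, -0.304, -0.071, -0.0015, -0.014, -0.006], [-0.303, -0.304, -0.071, -0.0015, -0.014, -0.006], [-0.303, -0.304, -0.071, -0.0015, -0.014, -0.006], [-0.303, -0.304, -0.071, -0.0015, -0.014, -0.006], [-0.303, -0.304, -0.071, -0.0015, -0.014, -0.006], [0, 0, 0, 0, 0, 0], [0, 0, 0, 0, 0, 0], [0, 0, 0, 0, 0, 0]],
  ],
  jaw=1,
)

```text
clock: 3.05
tcp_pos: [0.4455, 0.0808, 0.3795]
orientation: [0.239, 0.042, 0.97, -0.01]
wrist_force: [-0.1, 0.5, 0.6]
finger_gap: 0.0854
grip_force: 0.0
```

Run:
```python
from h import *
print(env.get_state()["clock"],tool(),abs(np.array(env.get_state()["qvel"])).max())
im=viewer.read_camera("wrist"); v=im[:,:,::-1].copy()
p=cam("wrist")
for l in ["cover","carafe_mouth","stopper"]:
    for d in models.silhouettes(l,"wrist"):
        r=d["region"];ys,xs=np.nonzero(r); print(l,round(d["score"],2),r.sum(),np.round(d["location"]),xs.min(),xs.max(),ys.min(),ys.max(),im[r].mean(0).round())
        c,_=cv2.findContours(r.astype(np.uint8),0,2); cv2.drawContours(v,c,-1,(0,0,255) if l=="cover" else (255,0,0),1)
az=3.05; a=axis(np.radians(28),az); m=np.array([.504,.074,.271])
mm=render(p,COVER_VIS,m-.014*a,a)>.5
c,_=cv2.findContours(mm.astype(np.uint8),0,2); cv2.drawContours(v,c,-1,(0,255,255),1)
cv2.imwrite("pics/w1.png",cv2.resize(v,(800,600)))
```

```text
3.05 (array([[-8.81765692e-01,  8.70273770e-02,  4.63589798e-01],
       [ 7.72970124e-02,  9.96205756e-01, -3.99907857e-02],
       [-4.65311118e-01,  5.71603572e-04, -8.85147014e-01]]), array([0.44549315, 0.08080467, 0.37952014])) 0.01121433480266338
cover 0.74 1222 [340.  43.] 321 360 24 62 [ 86. 151.  79.]
cover 0.73 3480 [256. 177.] 225 292 146 210 [193. 175. 161.]
carafe_mouth 0.69 1504 [261. 140.] 230 295 126 164 [ 75. 109.  71.]
stopper 0.66 133 [289. 222.] 281 297 216 226 [ 86. 162. 140.]
stopper 0.57 1162 [144. 112.] 124 158 90 134 [125.  98.  81.]
stopper 0.4 1422 [ 80. 130.] 59 101 105 153 [140. 128. 110.]
```

View pics/w1.png

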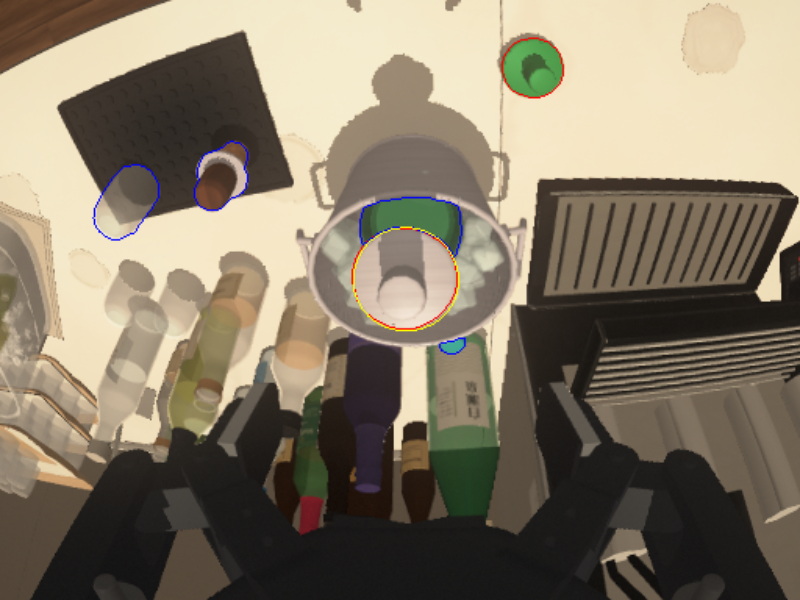

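The wrist view shows the cover's disc at (405,278), knob face (402,297), in the 800x600 frame. My prediction (yellow) nearly coincides with the network's outline.

Run:
```python
from h import *
p=cam("wrist"); pd=cam("side"); im=viewer.read_camera("wrist"); 
best=[d for d in models.silhouettes("cover","wrist") if abs(d["location"][0]-256)<15][0]; M=best["region"].astype(np.float32)
viewer.read_camera("side"); L=[d for d in models.silhouettes("cover","side") if abs(d["location"][1]-130)<10]; print(len(L))
az0=3.05; a=axis(np.radians(28),az0); m=np.array([.504,.074,.271])
print("pred knob top",p(m+a*.044),"knob",p(m+.032*a))
# knob circle in wrist gray
g=cv2.cvtColor(im,cv2.COLOR_RGB2GRAY)[165:215,235:285]; g=cv2.resize(g,None,fx=4,fy=4,interpolation=cv2.INTER_CUBIC)
c=cv2.HoughCircles(g,cv2.HOUGH_GRADIENT_ALT,1.5,400,param1=100,param2=.5,minRadius=48,maxRadius=75); kc=None
if c is not None: kc=c[0,0,:2]/4+[235,165]-.375; print("knob circle",kc,c[0,0,2]/4)
def f(q,side=True,kn=True):
    a=axis(np.radians(28),q[3]); o=q[:3]-.014*a
    s=np.abs(render(p,COVER_VIS,o,a)-M).sum()/M.sum()*2
    if side and L: s+=np.abs(render(pd,COVER_VIS,o,a)-L[0]["region"]).sum()/L[0]["region"].sum()
    if kn and kc is not None: s+=np.sum((p(q[:3]+a*.044)[0]-kc)**2)*.01
    return s+((q[2]-.272)/.004)**2*.02
x0=np.r_[m,az0]
for kw in [dict(),dict(side=False)]:
    o=minimize(f,x0,args=tuple(kw.get(k,True) for k in("side","kn")),method="Nelder-Mead",options=dict(initial_simplex=[x0]+[x0+d for d in np.diag([.004,.004,.004,.06])],xatol=2e-4,maxiter=300)); print(o.x.round(4),round(o.fun,3))
q=o.x;a=axis(np.radians(28),q[3]);print("knob top fit",p(q[:3]+a*.044))
st=[d for d in models.silhouettes("stopper","wrist") if abs(d["location"][0]-144)<15]
if st:
    S=st[0]["region"].astype(np.float32); g=np.array([.5216,-.1298])
    F=lambda q:np.abs(render(p,STOP,np.r_[q,.01],[0,0,1])-S).sum()/S.sum()
    o=minimize(F,g,method="Nelder-Mead",options=dict(initial_simplex=[g,g+[.006,0],g+[0,.006]],xatol=1e-4)); print("stopper",o.x.round(4),round(o.fun,2))
```

```text
Traceback (most recent call last):
IndexError: list index out of range
```

```bash
cat >> h.py <<'E'
def find(l,c,loc,tol=18,tries=3):
    for _ in range(tries):
        im=viewer.read_camera(c)
        L=[d for d in models.silhouettes(l,c) if np.hypot(*(np.array(d["location"])-loc))<tol]
        if L: return im,L[0]["region"].astype(np.float32)
    return im,None
def nm(f,x0,st,**k): return minimize(f,x0,method="Nelder-Mead",options=dict(initial_simplex=[x0]+[x0+d for d in np.diag(st)],xatol=1e-4,maxiter=300))
E
python3 - <<'E'
from h import *
p=cam("wrist"); pd=cam("side")
im,M=find("cover","wrist",[256,177]); _,L=find("cover","side",[195,130]); _,S=find("stopper","wrist",[144,112])
print([x is not None for x in (M,L,S)])
az0=3.05; a=axis(np.radians(28),az0); m=np.array([.504,.074,.271])
print("pred knob top",p(m+a*.044))
g=cv2.cvtColor(im,cv2.COLOR_RGB2GRAY)[165:215,235:285]; g=cv2.resize(g,None,fx=4,fy=4,interpolation=cv2.INTER_CUBIC)
c=cv2.HoughCircles(g,cv2.HOUGH_GRADIENT_ALT,1.5,400,param1=100,param2=.5,minRadius=48,maxRadius=75); kc=np.array([257.,188.8])
if c is not None: kc=c[0,0,:2]/4+[235,165]-.375; print("knob circle",kc,c[0,0,2]/4)
def f(q,side):
    a=axis(np.radians(28),q[3]); o=q[:3]-.014*a; s=0
    if M is not None: s=np.abs(render(p,COVER_VIS,o,a)-M).sum()/M.sum()*2
    if side and L is not None: s+=np.abs(render(pd,COVER_VIS,o,a)-L).sum()/L.sum()
    return s+np.sum((p(q[:3]+a*.044)[0]-kc)**2)*.01+((q[2]-.272)/.004)**2*.02
x0=np.r_[m,az0]
for sd in (True,False):
    o=nm(lambda q:f(q,sd),x0,[.004,.004,.004,.06]); q=o.x; print(q.round(4),round(o.fun,3),p(q[:3]+.044*axis(np.radians(28),q[3])))
if S is not None:
    F=lambda q:np.abs(render(p,STOP,np.r_[q,.01],[0,0,1])-S).sum()/S.sum()
    o=nm(F,np.array([.5216,-.1298]),[.006,.006]); print("stopper",o.x.round(4),round(o.fun,2))
E
```

```text
[True, True, True]
pred knob top [[259.61236001 190.04664487]]
knob circle [257.875 188.25 ] 14.41479
[0.5027 0.0733 0.2705 3.1047] 0.172 [[257.41608469 188.66915016]]
[0.5051 0.0729 0.2683 3.0769] 0.074 [[257.88581425 188.76657577]]
stopper [ 0.5217 -0.1332] 0.09
```

Run:
```python
from h import *
az=3.09; a=axis(np.radians(28),az); m=np.array([.504,.0731,.2705])
s=plan(m+a*.105,frame(a,az),1); s=plan(m+a*.026,frame(a,az),3,start=s)
```

```text
rows 1 row [0.0012, -0.0277, 0.1609, -0.0054, -0.0009, -0.0106]
rows 3 row [-0.0, -0.0, 0.2194, 0.0, 0.0, 0.0]
```

Request:
drive_tool(
  series=[
    [[0.001, -0.028, 0.161, -0.0054, -0.0009, -0.0106], [0, 0, 0, 0, 0, 0], [0, 0, 0.22, 0, 0, 0], [0, 0, 0.22, 0, 0, 0], [0, 0, 0.1, 0, 0, 0], [0, 0, 0.12, 0, 0, 0], [0, 0, 0, 0, 0, 0], [0, 0, 0, 0, 0, 0]],
  ],
)

```text
clock: 4.65
tcp_pos: [0.4921, 0.0737, 0.294]
orientation: [0.242, 0.025, 0.97, -0.006]
wrist_force: [0.3, 0.4, 0.6]
finger_gap: 0.0854
grip_force: 0.0
```

Request:
drive_tool(
  series=[
    [[0, 0, 0, 0, 0, 0], [0, 0, 0, 0, 0, 0], [0, 0, 0, 0, 0, 0], [0, 0, 0, 0, 0, 0], [0, 0, 0, 0, 0, 0], [0, 0, 0, 0, 0, 0]],
  ],
  jaw=-1,
  grip_force=50,
)

```text
clock: 5.4
tcp_pos: [0.4919, 0.0737, 0.2933]
orientation: [0.242, 0.025, 0.97, -0.006]
wrist_force: [0.6, -0.8, 1.3]
finger_gap: -0.0
grip_force: 0.0
```

Run:
```python
from h import *
v=viewer.read_camera("wrist")[:,:,::-1].copy(); p=cam("wrist"); R,t=tool(); print(env.get_state()["ft_torque"])
az=3.09; a=axis(np.radians(28),az); m=np.array([.504,.0731,.2705]); print("err",R.T@(m+a*.026-t),p(m))
cv2.imwrite("pics/w2.png",v[60:330,130:390])
```

```text
[0.07985677 0.4191156  0.02079817]
err [-3.49002116e-05  7.75090058e-05 -2.48781678e-04] [[261.17030842 212.71410877]]
```

View pics/w2.png

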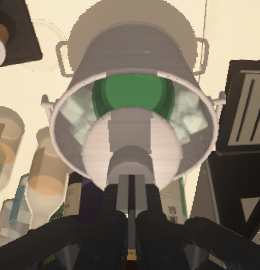

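The jaws shut empty: in the crop the closed fingertips (~(130,190)) stand behind the knob (130,165). Checking geometry against predictions.

Run:
```python
from h import *
p=cam("wrist"); R,t=tool(); im,M=find("cover","wrist",[262,215],40)
az=3.09; a=axis(np.radians(28),az); m=np.array([.504,.0731,.2705])
v=im[:,:,::-1].copy()
for z in (-.02,-.008,0,.011): print("tool",z,p(t+R@[0,0,z]))
print("knobtop",p(m+.044*a),"disc",p(m+.007*a))
for pr,col in((COVER_VIS,(0,255,255)),(COVER[-2:],(0,255,0))):
    c,_=cv2.findContours((render(p,pr,m-.014*a,a)>.5).astype(np.uint8),0,2); cv2.drawContours(v,c,-1,col,1)
if M is not None:
    c,_=cv2.findContours(M.astype(np.uint8),0,2); cv2.drawContours(v,c,-1,(0,0,255),1)
for z in (0,.011): cv2.circle(v,tuple(int(x) for x in p(t+R@[0,0,z])[0].round()),2,(255,0,255),-1)
cv2.imwrite("pics/w3.png",cv2.resize(v[130:330,160:360],None,fx=3,fy=3,interpolation=cv2.INTER_CUBIC))
```

```text
tool -0.02 [[260.9876978  243.27733775]]
tool -0.008 [[261.00819954 233.86695007]]
tool 0 [[261.02058338 228.20192517]]
tool 0.011 [[261.03614918 221.10157188]]
knobtop [[261.12399373 241.87683956]] disc [[261.16416263 216.57778309]]
```

View pics/w3.png

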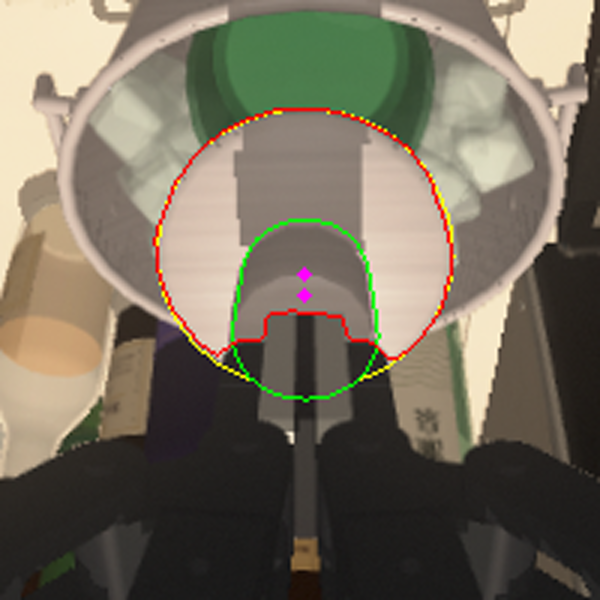

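Run:
```python
from h import *
R,t=tool(); out=[]
az=3.09; a=axis(np.radians(28),az); m=np.array([.504,.0731,.2705])
w=viewer.read_camera("wrist")[:,:,::-1][195:285,215:305]
out.append(cv2.resize(w,(400,400),interpolation=cv2.INTER_CUBIC))
for c in("side","scene"):
    v=viewer.read_camera(c)[:,:,::-1]; p=cam(c); k=p(m)[0]; x,y=(int(k[0])-35,int(k[1])-45)
    v=cv2.resize(v[y:y+70,x:x+70],(400,400),interpolation=cv2.INTER_CUBIC); f=lambda X:tuple(int(q) for q in ((p(X)[0]-[x,y]+.5)*400/70).round())
    for z in(0,.011): cv2.circle(v,f(t+R@[0,0,z]),3,(255,0,255),-1)
    for d in(.044,.007): cv2.circle(v,f(m+d*a),3,(0,255,0),-1)
    out.append(v)
cv2.imwrite("pics/s4.png",cv2.resize(np.hstack(out),None,fx=.66,fy=.66,interpolation=cv2.INTER_AREA))
```

```text
(no output)
```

View pics/s4.png

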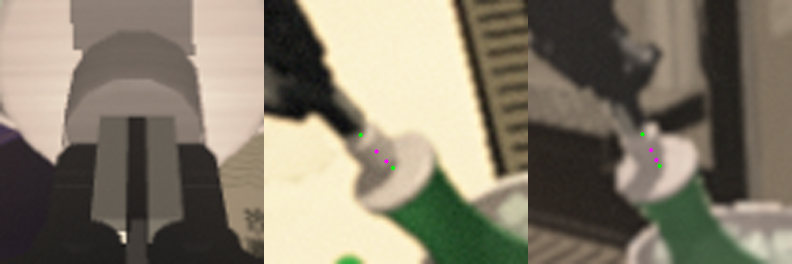

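The composite shows the closed fingertips only just at the knob's top (green dot). They are about 30 mm short of the reported TCP, where I expected 11 mm ahead of it. The open-finger geometry in the first wrist view gives the same result, with tips at tool z ≈ -43 open and -30 shut. So I go about 39 mm deeper.

Request:
drive_tool(
  series=[
    [[0, 0, 0, 0, 0, 0], [0, 0, 0, 0, 0, 0], [0, 0, 0, 0, 0, 0], [0, 0, 0, 0, 0, 0], [0, 0, 0.1, 0, 0, 0], [0, 0, 0.1, 0, 0, 0], [0, 0, 0.08, 0, 0, 0], [0, 0, 0.045, 0, 0, 0], [0, 0, 0, 0, 0, 0], [0, 0, 0, 0, 0, 0]],
  ],
  jaw=1,
)

```text
clock: 6.95
tcp_pos: [0.5104, 0.0727, 0.2592]
orientation: [0.242, 0.025, 0.97, -0.006]
wrist_force: [0.1, -0.3, 0.1]
finger_gap: 0.0856
grip_force: 0.0
```

Request:
drive_tool(
  series=[
    [[0, 0, 0, 0, 0, 0], [0, 0, 0, 0, 0, 0], [0, 0, 0, 0, 0, 0], [0, 0, 0, 0, 0, 0], [0, 0, 0, 0, 0, 0], [0, 0, 0, 0, 0, 0]],
  ],
  jaw=-1,
  grip_force=50,
)

```text
clock: 7.7
tcp_pos: [0.5102, 0.0727, 0.2592]
orientation: [0.242, 0.025, 0.97, -0.006]
wrist_force: [-4.1, 0.4, 5.8]
finger_gap: 0.0265
grip_force: 49.0
```

Run:
```python
from h import *
R,t=tool(); az=3.09; a=axis(np.radians(28),az); m=np.array([.504,.0731,.2705]); print("s",(t-m)@a, R.T@(t-m))
st=(R,t-R[:,2]*.072)
# start pose after lift
D=frame([0,0,1],np.pi)
s=plan([.435,-.225,.20],D,8,start=(R,t-R[:,2]*.072)); plan([.435,-.225,.04],D,4,start=s)
# refined mat from side image
pd=cam("side"); im,M=find("bar_mat","side",[212,284],25)
c=np.array([[-.1,.14],[.1,.14],[.1,-.14],[-.1,-.14]])
def f(q):
    Rr=np.array([[np.cos(q[2]),-np.sin(q[2])],[np.sin(q[2]),np.cos(q[2])]]); P=pd(np.c_[c@Rr.T+q[:2],np.full(4,.011)])
    k=np.zeros((384,512),np.uint8); cv2.fillConvexPoly(k,((P)*16).round().astype(np.int32),1,shift=4); return np.abs(k-M).sum()/M.sum()
o=nm(f,np.array([.49,-.225,.045]),[.01,.01,.03]); print(o.x.round(3),o.fun)
```

```text
s -0.012888250156266714 [-1.73714099e-04 -4.37625923e-05  1.28883007e-02]
rows 8 row [0.0684, -0.3126, 0.1156, -0.0005, 0.0195, -0.002]
rows 4 row [-0.0, 0.0, 0.3333, 0.0, 0.0, 0.0]
[ 0.491 -0.222  0.074] 0.25046825408935547
```

Request:
drive_tool(
  series=[
    [[0, 0, -0.05, 0, 0, 0], [0, 0, -0.1, 0, 0, 0], [0, 0, -0.2, 0, 0, 0], [0, 0, -0.25, 0, 0, 0], [0, 0, 0, 0, 0, 0]],
  ],
)

```text
clock: 8.52
tcp_pos: [0.4773, 0.0745, 0.3256]
orientation: [0.244, 0.025, 0.969, -0.006]
wrist_force: [0.1, -0.5, -1.1]
finger_gap: 0.0266
grip_force: 49.2
```

Request:
drive_tool(
  series=[
    [[0.068, -0.313, 0.116, -0.0005, 0.0195, -0.002], [0.068, -0.313, 0.116, -0.0005, 0.0195, -0.002], [0.068, -0.313, 0.116, -0.0005, 0.0195, -0.002], [0.068, -0.313, 0.116, -0.0005, 0.0195, -0.002], [0.068, -0.313, 0.116, -0.0005, 0.0195, -0.002], [0.068, -0.313, 0.116, -0.0005, 0.0195, -0.002], [0.068, -0.313, 0.116, -0.0005, 0.0195, -0.002], [0.068, -0.313, 0.116, -0.0005, 0.0195, -0.002], [0, 0, 0, 0, 0, 0], [0, 0, 0, 0, 0, 0]],
  ],
)

```text
clock: 9.78
tcp_pos: [0.435, -0.2251, 0.1985]
orientation: [-0.001, 0.0, 1.0, 0.001]
wrist_force: [0.3, 0.7, -0.7]
finger_gap: 0.0269
grip_force: 49.6
```

Run:
```python
from h import *
R,t=tool(); print(t,R.round(3).tolist())
plan([.435,-.225,.045],frame([0,0,1],np.pi),4)
v=viewer.read_camera("wrist")[:,:,::-1].copy(); p=cam("wrist")
def dr(pr,o,a,col):
    c,_=cv2.findContours((render(p,pr,np.array(o),a)>.5).astype(np.uint8),0,2); cv2.drawContours(v,c,-1,col,1)
dr(COVER_VIS,t-R[:,2]*.001,-R[:,2],(0,255,255)); dr(STOP,[.5217,-.132,.01],[0,0,1],(0,255,0)); dr(TUMB,[.541,-.286,.01],[0,0,1],(255,255,0))
cv2.polylines(v,[p(np.c_[np.array([[-.1,.14],[.1,.14],[.1,-.14],[-.1,-.14]])@np.array([[1,-.055],[.055,1]]).T+[.49,-.224],np.full(4,.011)]).round().astype(np.int32)],True,(0,0,255))
dr([(0,34),(0.1,34)],[.435,-.225,.011],[0,0,1],(255,0,255))
cv2.imwrite("pics/w5.png",cv2.resize(v,(800,600)))
_,S=find("stopper","wrist",p([.5217,-.132,.06])[0],25)
if S is not None:
    F=lambda q:np.abs(render(p,STOP,np.r_[q,.01],[0,0,1])-S).sum()/S.sum()
    o=nm(F,np.array([.5216,-.1298]),[.006,.006]); print("stopper",o.x.round(4),round(o.fun,2))
```

```text
[ 0.43504047 -0.2250977   0.19845154] [[-1.0, 0.001, -0.003], [0.001, 1.0, 0.001], [0.003, 0.001, -1.0]]
rows 4 row [-0.0004, -0.0001, 0.3197, 0.0001, -0.0002, -0.0001]
stopper [ 0.5223 -0.1319] 0.11
```

View pics/w5.png

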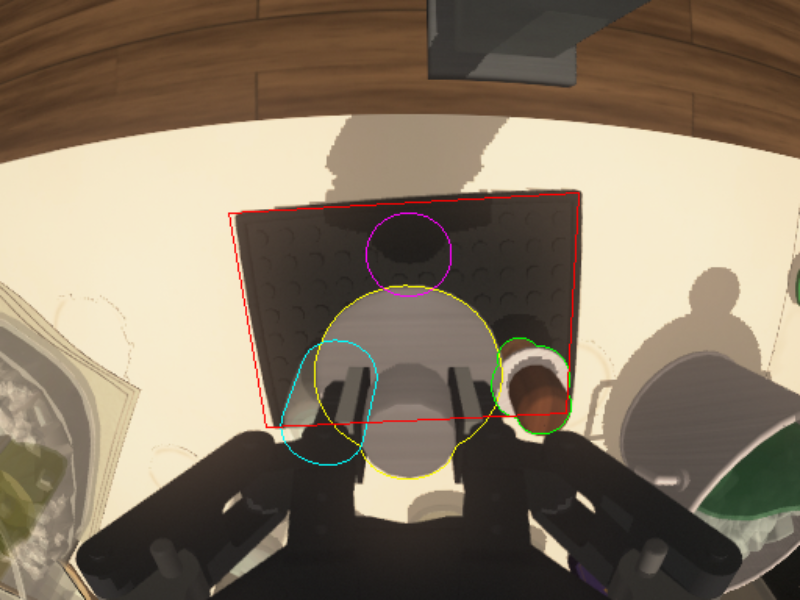

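The wrist view shows the cover held straight, disc at (405,370), with its landing spot (409,254) on the clear near half of the mat. The stopper is at (540,385), matching my model. Descending.

Request:
drive_tool(
  series=[
    [[-0.04, 0, 0.35, 0, 0, 0], [-0.04, 0, 0.35, 0, 0, 0], [0, 0, 0.35, 0, 0, 0], [0, 0, 0.25, 0, 0, 0], [0, 0, 0.12, 0, 0, 0], [0, 0, 0, 0, 0, 0], [0, 0, 0, 0, 0, 0], [0, 0, 0, 0, 0, 0]],
  ],
)

```text
clock: 10.92
tcp_pos: [0.4456, -0.2261, 0.0304]
orientation: [0.0, 0.0, 1.0, -0.001]
wrist_force: [0.0, -0.1, -0.5]
finger_gap: 0.0271
grip_force: 49.6
```

Request:
drive_tool(
  series=[
    [[0, 0, 0.035, 0, 0, 0], [0, 0, 0.025, 0, 0, 0], [0, 0, 0, 0, 0, 0], [0, 0, 0, 0, 0, 0]],
  ],
)

```text
clock: 11.42
tcp_pos: [0.4445, -0.2254, 0.0217]
orientation: [-0.001, 0.0, 1.0, 0.0]
wrist_force: [0.6, 0.1, -1.5]
finger_gap: 0.0267
grip_force: 49.6
```

Request:
drive_tool(
  series=[
    [[0, 0, 0.03, 0, 0, 0], [0, 0, 0.02, 0, 0, 0], [0, 0, 0, 0, 0, 0], [0, 0, 0, 0, 0, 0]],
  ],
)

```text
clock: 11.92
tcp_pos: [0.4445, -0.2254, 0.0157]
orientation: [-0.001, 0.0, 1.0, 0.0]
wrist_force: [-0.0, -0.0, -0.5]
finger_gap: 0.0266
grip_force: 49.6
```

Request:
drive_tool(
  series=[
    [[0, 0, 0.017, 0, 0, 0], [0, 0, 0.013, 0, 0, 0], [0, 0, 0, 0, 0, 0], [0, 0, 0, 0, 0, 0]],
  ],
)

```text
clock: 12.42
tcp_pos: [0.4445, -0.2254, 0.0122]
orientation: [-0.001, 0.0, 1.0, 0.0]
wrist_force: [0.0, 0.5, -1.0]
finger_gap: 0.0269
grip_force: 49.6
```

Request:
drive_tool(
  series=[
    [[0, 0, 0.012, 0, 0, 0], [0, 0, 0, 0, 0, 0], [0, 0, 0, 0, 0, 0]],
  ],
)

```text
clock: 12.8
tcp_pos: [0.4445, -0.2254, 0.0107]
orientation: [-0.001, 0.0, 1.0, 0.0]
wrist_force: [0.3, -0.5, -0.7]
finger_gap: 0.0267
grip_force: 49.6
```

Request:
drive_tool(
  series=[
    [[0, 0, 0.012, 0, 0, 0], [0, 0, 0, 0, 0, 0], [0, 0, 0, 0, 0, 0]],
  ],
)

```text
clock: 13.18
tcp_pos: [0.4446, -0.2254, 0.0093]
orientation: [-0.001, 0.0, 1.0, 0.0]
wrist_force: [0.6, 0.0, -1.3]
finger_gap: 0.0267
grip_force: 49.6
```

Request:
drive_tool(
  series=[
    [[0, 0, 0.01, 0, 0, 0], [0, 0, 0, 0, 0, 0], [0, 0, 0, 0, 0, 0]],
  ],
)

```text
clock: 13.55
tcp_pos: [0.4446, -0.2255, 0.0082]
orientation: [-0.001, 0.0, 1.0, -0.0]
wrist_force: [0.3, 0.2, -0.3]
finger_gap: 0.0265
grip_force: 49.9
```

Request:
drive_tool(
  series=[
    [[0, 0, 0.01, 0, 0, 0], [0, 0, 0, 0, 0, 0], [0, 0, 0, 0, 0, 0]],
  ],
)

```text
clock: 13.92
tcp_pos: [0.4448, -0.2255, 0.0081]
orientation: [-0.0, 0.0, 1.0, -0.0]
wrist_force: [-2.7, 3.4, 10.6]
finger_gap: 0.0265
grip_force: 51.0
```

Request:
drive_tool(
  series=[
    [[0, 0, 0.01, 0, 0, 0], [0, 0, 0, 0, 0, 0], [0, 0, 0, 0, 0, 0]],
  ],
)

```text
clock: 14.3
tcp_pos: [0.4449, -0.2255, 0.008]
orientation: [-0.0, 0.0, 1.0, -0.0]
wrist_force: [-4.7, 4.1, 20.4]
finger_gap: 0.0267
grip_force: 51.9
```

Request:
drive_tool(
  series=[
    [[0, 0, -0.015, 0, 0, 0], [0, 0, 0, 0, 0, 0]],
  ],
)

```text
clock: 14.55
tcp_pos: [0.4449, -0.2256, 0.0081]
orientation: [-0.0, 0.0, 1.0, -0.0]
wrist_force: [-1.5, 1.5, 7.5]
finger_gap: 0.0265
grip_force: 50.4
```

Request:
drive_tool(
  series=[
    [[0, 0, 0, 0, 0, 0], [0, 0, 0, 0, 0, 0], [0, 0, 0, 0, 0, 0], [0, 0, 0, 0, 0, 0], [0, 0, -0.1, 0, 0, 0], [0, 0, -0.3, 0, 0, 0], [0, 0, -0.4, 0, 0, 0], [0, 0, -0.4, 0, 0, 0], [0, 0, 0, 0, 0, 0], [0, 0, 0, 0, 0, 0]],
  ],
  jaw=1,
)

```text
clock: 15.8
tcp_pos: [0.4447, -0.2254, 0.1517]
orientation: [-0.001, 0.0, 1.0, -0.0]
wrist_force: [-0.6, 0.7, -0.1]
finger_gap: 0.0857
grip_force: 0.0
```

Run:
```python
from h import *
R,t=tool(); p=cam("wrist"); im,S=find("stopper","wrist",p([.5217,-.132,.06])[0],25); v=im[:,:,::-1].copy()
g=np.array([.522,-.1319])
if S is not None:
    F=lambda q:np.abs(render(p,STOP,np.r_[q,.01],[0,0,1])-S).sum()/S.sum()
    o=nm(F,g,[.006,.006]); print("stopper",o.x.round(4),round(o.fun,2)); g=o.x
def dr(pr,o,a,col):
    c,_=cv2.findContours((render(p,pr,np.array(o),a)>.5).astype(np.uint8),0,2); cv2.drawContours(v,c,-1,col,1)
dr(COVER_VIS,[.4449,-.2255,.010],[0,0,1],(0,255,255)); dr(STOP,[*g,.01],[0,0,1],(0,255,0))
cv2.imwrite("pics/w6.png",v[80:380,50:462])
D=frame([0,0,1],np.pi)
s=plan([.5222,-.1318,.155],D,4)
```

```text
stopper [ 0.5212 -0.133 ] 0.97
rows 4 row [-0.163, 0.1938, -0.0098, 0.0001, -0.0003, -0.0]
```

View pics/w6.png

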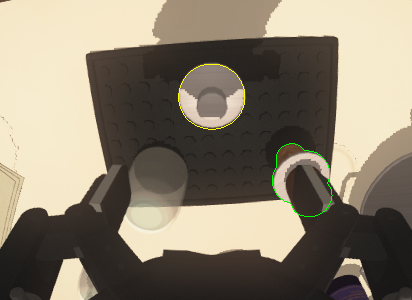

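The cover stands knob-up on the mat exactly where modelled (crop (212,97)). The stopper at (300,180) is partly hidden by a finger, so I move above it and measure again.

Request:
drive_tool(
  series=[
    [[-0.163, 0.194, -0.01, 0, 0, 0], [-0.163, 0.194, -0.01, 0, 0, 0], [-0.163, 0.194, -0.01, 0, 0, 0], [-0.163, 0.194, -0.01, 0, 0, 0], [0, 0, 0, 0, 0, 0], [0, 0, 0, 0, 0, 0], [0, 0, 0, 0, 0, 0]],
  ],
)

```text
clock: 16.77
tcp_pos: [0.5223, -0.1329, 0.1557]
orientation: [-0.001, 0.001, 1.0, 0.0]
wrist_force: [-0.1, -0.1, 0.2]
finger_gap: 0.0855
grip_force: 0.0
```

Run:
```python
from h import *
R,t=tool(); p=cam("wrist"); im,S=find("stopper","wrist",p([.5217,-.132,.06])[0],25); g=np.array([.522,-.1319]);print(t)
F=lambda q:np.abs(render(p,STOP,np.r_[q,.01],[0,0,1])-S).sum()/S.sum()
o=nm(F,g,[.006,.006]); print("stopper",o.x.round(4),round(o.fun,2)); g=o.x
v=im[:,:,::-1].copy()
c,_=cv2.findContours((render(p,STOP,np.r_[g,.01],[0,0,1])>.5).astype(np.uint8),0,2); cv2.drawContours(v,c,-1,(0,255,0),1)
cv2.imwrite("pics/w7.png",v[80:380,50:462])
s=plan(np.r_[g,.04],frame([0,0,1],np.pi),4)
```

```text
[ 0.52225441 -0.13289942  0.15566495]
stopper [ 0.5212 -0.1322] 0.02
rows 4 row [0.0024, 0.0016, 0.2417, 0.0, -0.0002, -0.0001]
```

View pics/w7.png

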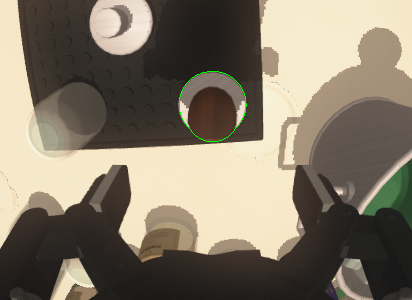

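The fit agrees with the picture (stopper at crop (212,107), overlap error 2%). Descend and grip.

Request:
drive_tool(
  series=[
    [[0.008, 0.005, 0.3, 0, 0, 0], [0, 0, 0.3, 0, 0, 0], [0, 0, 0.2, 0, 0, 0], [0, 0, 0.1, 0, 0, 0], [0, 0, 0.065, 0, 0, 0], [0, 0, 0, 0, 0, 0], [0, 0, 0, 0, 0, 0]],
  ],
)

```text
clock: 17.75
tcp_pos: [0.5226, -0.1321, 0.0413]
orientation: [-0.0, 0.0, 1.0, -0.0]
wrist_force: [0.2, -0.6, 0.5]
finger_gap: 0.0851
grip_force: 0.0
```

Request:
drive_tool(
  series=[
    [[0, 0, 0, 0, 0, 0], [0, 0, 0, 0, 0, 0], [0, 0, 0, 0, 0, 0], [0, 0, 0, 0, 0, 0], [0, 0, 0, 0, 0, 0]],
  ],
  jaw=-1,
  grip_force=60,
)

```text
clock: 18.38
tcp_pos: [0.5223, -0.132, 0.0409]
orientation: [-0.0, 0.0, 1.0, -0.0]
wrist_force: [-1.1, 0.1, 5.0]
finger_gap: 0.0386
grip_force: 60.6
```

Run:
```python
from h import *
R,t=tool(); az=3.09; a=axis(np.radians(28),az); m=np.array([.5026,.0732,.2731]); Rm=frame(a,az)
s=(R,t+[0,0,.24]); s=plan(m+a*(.031+.09)-Rm@[.001,0,0],Rm,7,start=s); print(s[1])
```

```text
rows 7 row [0.0694, 0.2451, -0.1376, 0.0005, -0.0223, 0.0023]
[0.4467513  0.07608394 0.38040613]
```

Request:
drive_tool(
  series=[
    [[0, 0, -0.1, 0, 0, 0], [0, 0, -0.3, 0, 0, 0], [0, 0, -0.4, 0, 0, 0], [0, 0, -0.4, 0, 0, 0], [0, 0, -0.4, 0, 0, 0], [0, 0, -0.4, 0, 0, 0], [0, 0, 0, 0, 0, 0], [0, 0, 0, 0, 0, 0]],
  ],
)

```text
clock: 19.38
tcp_pos: [0.5219, -0.1315, 0.2795]
orientation: [-0.001, 0.0, 1.0, 0.0]
wrist_force: [-0.7, 0.0, -2.7]
finger_gap: 0.0383
grip_force: 60.7
```

Request:
drive_tool(
  series=[
    [[0.069, 0.245, -0.138, 0.0005, -0.0223, 0.0023], [0.069, 0.245, -0.138, 0.0005, -0.0223, 0.0023], [0.069, 0.245, -0.138, 0.0005, -0.0223, 0.0023], [0.069, 0.245, -0.138, 0.0005, -0.0223, 0.0023], [0.069, 0.245, -0.138, 0.0005, -0.0223, 0.0023], [0.069, 0.245, -0.138, 0.0005, -0.0223, 0.0023], [0.069, 0.245, -0.138, 0.0005, -0.0223, 0.0023], [0, 0, 0, 0, 0, 0], [0, 0, 0, 0, 0, 0], [0, 0, 0, 0, 0, 0]],
  ],
)

```text
clock: 20.62
tcp_pos: [0.4473, 0.0754, 0.379]
orientation: [0.24, 0.026, 0.97, -0.006]
wrist_force: [-0.7, 0.6, -2.1]
finger_gap: 0.0382
grip_force: 61.1
```

Run:
```python
from h import *
R,t=tool(); print(t); az=3.09; a=axis(np.radians(28),az); m=np.array([.5026,.0732,.2731]); Rm=frame(a,az)
print("lateral/axial in tool",R.T@(m-t),"axis err",np.degrees(R.T@a)[:2])
im=viewer.read_camera("wrist"); p=cam("wrist"); v=im[:,:,::-1].copy(); np.save("w8.npy",im)
B=cv2.resize(v[120:300,170:350],(720,720),interpolation=cv2.INTER_CUBIC)[:600]
th=np.linspace(0,2*np.pi,60)[:,None]
for r,col in((.033,(0,255,255)),(.0255,(255,0,255))):
    P=p(m+r*(np.cos(th)*Rm[:,0]+np.sin(th)*Rm[:,1])); cv2.polylines(B,[((P-[170,120]+.5)*4).round().astype(np.int32)],True,col)
P=render(p,STOP,t+R@[.001,0,.031],-R[:,2])>.5
c,_=cv2.findContours(cv2.resize(P[120:300,170:350].astype(np.uint8),(720,720))[:600],0,2); cv2.drawContours(B,c,-1,(0,255,0),1)
cv2.imwrite("pics/w8.png",B)
for d in models.silhouettes("carafe_mouth","wrist"): print(d["score"],d["location"],d["region"].sum())
```

```text
[0.44725885 0.07539994 0.37904033]
lateral/axial in tool [0.00049591 0.00060586 0.11954172] axis err [0.16428978 0.02374234]
0.71 [263.0, 156.7] 3967
```

View pics/w8.png

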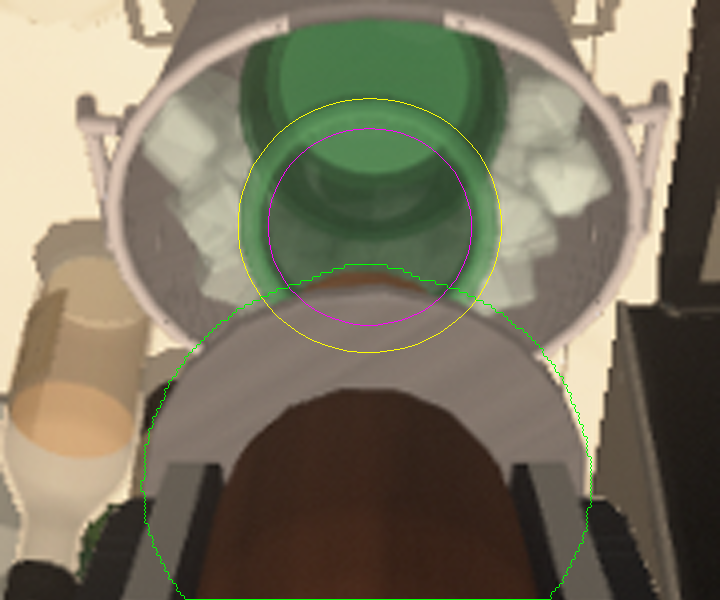

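The picture shows the rim outline matching the prediction (outer ring 240–502 px wide, top at 98) and the stopper aligned above it. I start the insertion.

Request:
drive_tool(
  series=[
    [[-0.004, 0.005, 0.25, -0.0005, 0.0, 0], [0, 0, 0.25, 0, 0, 0], [0, 0, 0.17, 0, 0, 0], [0, 0, 0.08, 0, 0, 0], [0, 0, 0.06, 0, 0, 0], [0, 0, 0.05, 0, 0, 0], [0, 0, 0, 0, 0, 0]],
  ],
)

```text
clock: 21.6
tcp_pos: [0.496, 0.0744, 0.2896]
orientation: [0.242, 0.025, 0.97, -0.005]
wrist_force: [-0.8, -0.2, -1.9]
finger_gap: 0.0384
grip_force: 61.1
```

Request:
drive_tool(
  series=[
    [[0, 0, 0.05, 0, 0, 0], [0, 0, 0.05, 0, 0, 0], [0, 0, 0, 0, 0, 0]],
  ],
)

```text
clock: 21.98
tcp_pos: [0.5013, 0.0742, 0.2783]
orientation: [0.241, 0.025, 0.97, -0.005]
wrist_force: [-0.5, -0.4, -0.8]
finger_gap: 0.0382
grip_force: 61.1
```

Request:
drive_tool(
  series=[
    [[0, 0, 0.04, 0, 0, 0], [0, 0, 0.04, 0, 0, 0], [0, 0, 0, 0, 0, 0]],
  ],
)

```text
clock: 22.35
tcp_pos: [0.5059, 0.074, 0.2699]
orientation: [0.241, 0.025, 0.97, -0.005]
wrist_force: [0.5, 0.4, -1.6]
finger_gap: 0.0385
grip_force: 61.1
```

Request:
drive_tool(
  series=[
    [[0, 0, 0.025, 0, 0, 0], [0, 0, 0.025, 0, 0, 0], [0, 0, 0, 0, 0, 0]],
  ],
)

```text
clock: 22.72
tcp_pos: [0.5088, 0.0738, 0.2649]
orientation: [0.242, 0.025, 0.97, -0.005]
wrist_force: [-0.2, 0.3, -1.6]
finger_gap: 0.0382
grip_force: 61.1
```

Request:
drive_tool(
  series=[
    [[0.004, -0.006, 0.015, 0, 0, 0], [0, 0, 0.02, 0, 0, 0], [0, 0, 0, 0, 0, 0]],
  ],
)

```text
clock: 23.1
tcp_pos: [0.5103, 0.073, 0.261]
orientation: [0.242, 0.025, 0.97, -0.005]
wrist_force: [0.0, 0.3, -2.3]
finger_gap: 0.0383
grip_force: 61.1
```

Request:
drive_tool(
  series=[
    [[0, 0, 0.015, 0, 0, 0], [0, 0, 0, 0, 0, 0], [0, 0, 0, 0, 0, 0]],
  ],
)

```text
clock: 23.48
tcp_pos: [0.5113, 0.073, 0.2598]
orientation: [0.242, 0.025, 0.97, -0.005]
wrist_force: [-0.1, -0.5, -1.9]
finger_gap: 0.0387
grip_force: 61.1
```

Request:
drive_tool(
  series=[
    [[0, 0, 0.012, 0, 0, 0], [0, 0, 0, 0, 0, 0], [0, 0, 0, 0, 0, 0]],
  ],
)

```text
clock: 23.85
tcp_pos: [0.5119, 0.073, 0.2584]
orientation: [0.242, 0.025, 0.97, -0.005]
wrist_force: [-0.0, -1.0, -1.4]
finger_gap: 0.0383
grip_force: 61.1
```

Request:
drive_tool(
  series=[
    [[0, 0, 0.012, 0, 0, 0], [0, 0, 0, 0, 0, 0], [0, 0, 0, 0, 0, 0]],
  ],
)

```text
clock: 24.22
tcp_pos: [0.5127, 0.073, 0.2573]
orientation: [0.242, 0.025, 0.97, -0.005]
wrist_force: [-1.0, 0.5, -0.4]
finger_gap: 0.0383
grip_force: 61.1
```

Request:
drive_tool(
  series=[
    [[0, 0, 0.012, 0, 0, 0], [0, 0, 0, 0, 0, 0], [0, 0, 0, 0, 0, 0]],
  ],
)

```text
clock: 24.6
tcp_pos: [0.5129, 0.0729, 0.2572]
orientation: [0.242, 0.025, 0.97, -0.005]
wrist_force: [-9.6, -0.4, 7.3]
finger_gap: 0.0384
grip_force: 62.4
```

Request:
drive_tool(
  series=[
    [[0, 0, 0.01, 0, 0, 0], [0, 0, 0, 0, 0, 0], [0, 0, 0, 0, 0, 0]],
  ],
)

```text
clock: 24.98
tcp_pos: [0.513, 0.0729, 0.2572]
orientation: [0.243, 0.025, 0.97, -0.005]
wrist_force: [-17.3, -1.6, 15.5]
finger_gap: 0.0384
grip_force: 63.6
```

Request:
drive_tool(
  series=[
    [[0.008, 0, 0, 0, 0, 0], [0, 0, 0, 0, 0, 0], [0, 0, 0, 0, 0, 0]],
  ],
)

```text
clock: 25.35
tcp_pos: [0.513, 0.0729, 0.2572]
orientation: [0.244, 0.025, 0.97, -0.005]
wrist_force: [-13.5, -2.8, 14.1]
finger_gap: 0.0379
grip_force: 63.2
```

Request:
drive_tool(
  series=[
    [[0.006, 0, 0.005, 0, 0, 0], [0, 0, 0, 0, 0, 0], [0, 0, 0, 0, 0, 0]],
  ],
)

```text
clock: 25.72
tcp_pos: [0.5131, 0.0729, 0.2572]
orientation: [0.244, 0.025, 0.969, -0.005]
wrist_force: [-14.8, -2.2, 17.2]
finger_gap: 0.0383
grip_force: 63.7
```

Request:
drive_tool(
  series=[
    [[0, 0, -0.012, 0, 0, 0], [0, 0, 0, 0, 0, 0]],
  ],
)

```text
clock: 25.98
tcp_pos: [0.5129, 0.0729, 0.2572]
orientation: [0.244, 0.025, 0.969, -0.005]
wrist_force: [-6.7, -1.1, 9.6]
finger_gap: 0.0386
grip_force: 62.6
```

Request:
drive_tool(
  series=[
    [[0, 0, 0, 0, 0, 0], [0, 0, 0, 0, 0, 0], [0, 0, 0, 0, 0, 0], [0, 0, 0, 0, 0, 0], [0, 0, -0.1, 0, 0, 0], [0, 0, -0.25, 0, 0, 0], [0, 0, -0.35, 0, 0, 0], [0, 0, -0.4, 0, 0, 0], [0, 0, 0, 0, 0, 0], [0, 0, 0, 0, 0, 0]],
  ],
  jaw=1,
)

```text
clock: 27.22
tcp_pos: [0.4499, 0.0759, 0.3716]
orientation: [0.242, 0.025, 0.97, -0.005]
wrist_force: [-0.1, -0.8, -0.1]
finger_gap: 0.0854
grip_force: 0.0
```

Run:
```python
from h import *
R,t=tool(); print(t); az=3.09; a=axis(np.radians(28),az); m=np.array([.5026,.0732,.2731])
VIS=STOP[2:]; res=[]
for c in("wrist","side","scene"):
    p=cam(c); _,S=find("stopper",c,p(m+a*.02)[0],25)
    if S is None: print(c,"none"); continue
    res.append((p,S,c))
def F(q,rs):
    aa=axis(q[3],q[4]); return sum(np.abs(render(p,VIS,q[:3]-.05*aa,aa)-S).sum()/S.sum() for p,S,c in rs)
for rs in [[r] for r in res]+[res]:
    o=nm(lambda q:F(q,rs),np.r_[m,np.radians(28),az],[.004,.004,.004,.05,.08]); q=o.x
    print([r[2] for r in rs],q[:3].round(4),"tilt/az",np.degrees(q[3]).round(1),q[4].round(3),"axial",((q[:3]-m)@a).round(4),round(o.fun,3))
v=viewer.read_camera("wrist")[:,:,::-1]; cv2.imwrite("pics/w9.png",cv2.resize(v[80:300,150:370],(600,600),interpolation=cv2.INTER_CUBIC))
```

```text
[0.44988745 0.0758598  0.37155272]
['wrist'] [0.5022 0.0732 0.2724] tilt/az 28.6 3.119 axial -0.0004 0.025
['side'] [0.5016 0.0736 0.2719] tilt/az 28.1 3.16 axial -0.0006 0.058
['scene'] [0.5263 0.095  0.2596] tilt/az 23.8 2.822 axial -0.0225 0.078
['wrist', 'side', 'scene'] [0.5013 0.0734 0.2732] tilt/az 28.6 3.121 axial 0.0007 0.238
```

View pics/w9.png

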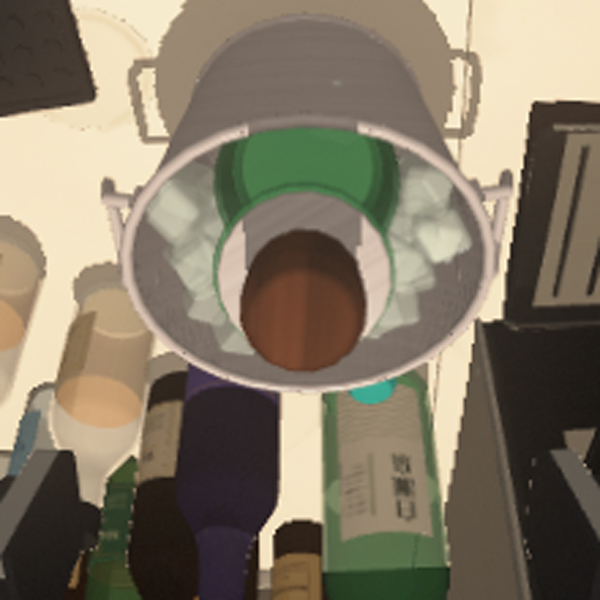

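The stopper sits centred on the neck, collar at (305,265) with only a thin green rim ring around it. The wrist and side fits put the collar within 1 mm of the rim plane; I discounted the scene fit alone as unreliable.

```bash
python3 -c "
from h import *
print(order.hand_in())"
```

```text
the job is handed in; nothing more can be done
None
```

The cover is on the mat knob up and the stopper is fully home with its collar on the rim, handed in at about 27 s; I viewed 11 pictures, one over the limit of 10, and my first grasp closed empty because the fingertips sat about 40 mm farther back than specified.

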